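# Feel along the bosses of a sprung collar blank

### The arm

A 6-joint arm with a two-finger parallel gripper is mounted at the origin on the work surface. World frame = base frame: x ahead of the robot, y to its left, z up, the work surface at z = 0. Lengths are in m, angles in degrees, forces in N, time in s.
With the tool pointing down it reaches from about 0.4 to 0.825 m from the base axis. Payload 7 kg.
Tool frame: the origin (TCP) lies between the finger pads, 19 mm behind the fingertips; this is the grasp point; z points along the fingers, y is the line along which they close (so a half turn about z gives the same grasp; the last joint's range is limited). The gripper opens to 88 mm and grips with 3 to 60 N. Pads are 19 mm wide; open, the fingers measure 130 mm over their backs; the gripper's body (78 mm by 193 mm) begins 47 mm behind the grasp point.
Start: joints at [80.105, 20.546, 0.682, 0, -70.136, -16.507], TCP at [0.3, 0.605, 0.245] pointing down, gripper open.
Joint ranges: [-176.03, 176.03], [-82.01, 121.73], [-58.28, 71.71], [-173.87, 95.51], [-174.79, -0.11], [-173.66, 173.66]. Speed limits (degrees/s): [136.94, 136.94, 172.46, 180, 180, 180].

### API

Orientations are given as [roll, pitch, yaw] about the fixed x, y, z axes, in that order (R = Rz(yaw) Ry(pitch) Rx(roll)).
In Python, from plant import r gives the robot as it stands. The module is installed in compiled form; this text tells all that it offers.
- The arm moves only by the shell command python3 -m pendant 'ROWS' [FORCE]. ROWS is JSON, a list that holds one entry, the list of rows, each a list of 7 numbers: the shift along the tool's x, y, z in m, then the turn, a rotation vector about the tool's x, y, z in degrees, then the gripper command: -1 is shut, 1 is fully open, values between are in proportion. A call has 1 to 5 rows; each row is the pose to reach, as a shift and turn from the pose commanded when the call began, along the tool's axes at that moment; what a row does not reach only later rows make up. A row lasts 1/10 s, in which the tool goes at most 50 mm and 8.59 degrees, less where a joint would pass 70% of its speed; a pose out of reach is approached as far as the arm can. A call with a gripper value outside its range is refused whole. The fingers move at their own pace and stop on an object; FORCE is the grip in N (left out, the last holds). Time passes only in rows, so rows that repeat a pose let the fingers close. It gives the time, the measured TCP pose, the force, the opening and the grip force at its end, in the units of the state.
- r.get_state(): the state, without advancing time (a new reading comes with each control period).
- r.capture(name): name is "scene" or "side" or "wrist"; returns the picture (480x640x3 uint8, red, green, blue); there is no depth.
- r.camera_params(name): a dict with "fx", "fy", "cx", "cy" (pixels), "R" (3x3) and "t" (3): a world point X has camera coordinates R X + t. Camera axes: x right, y down, z forward; pixel columns grow to the right and rows downward; lengths in m; the calibration is good to about 2 mm. A picture is of the moment at which its call begins: read the wrist's pose just before it. camera_params takes no time and is no camera call; for the wrist camera it gives the pose at the moment of the call.
- r.close_job(): hands the job in; it is judged then, once.
The state is a dict: "time_s": time; "joints": joint angles; "qd": joint speeds; "joint_torque": joint torques, N m; "tcp_pos": TCP position; "eef_rot": TCP orientation; "contact_force": force on the tool from outside, world axes, zero at the start; "moment": the same for the moment, N m; "gripper_width": finger opening in m; "gripper_force": force on a finger pad.
Only numpy, scipy, OpenCV 4.12 (cv2) and the standard library are available. Lean on these libraries where they do the work, as an engineer would, in place of code of your own. Each camera call takes 0.05 s, during which the arm holds its last target. There are 200 camera calls.

### The job

Check the curved metal collar blank on the turntable by touch: starting at the boss beside the round eye, run your closed fingertips lightly along the curved row of five raised bosses to the one beside the pointed end, in one stroke that stays in contact with the collar all the way, including between the bosses. The collar is sprung and should give a little under your touch, but never push it down to its stop, and leave every other thing where it is. Finish while still holding the fingertips lightly pressed on the last boss.

Things in the scene. Friction and masses are not known exactly. Their poses are not given: they have to be found in the camera images.
- turntable: round wooden turntable, 250 mm across and 20 mm thick, fixed to the bench; it does not turn. Origin at the centre of its underside, z up. It carries the curved collar blank; seen along its own axes the row of bosses is an arc of radius 110 mm about the point (-95, 0) mm, boss 1 on the +y side and boss 5 on the -y side.
- collar (a joint): how far the sprung collar blank has sunk, m: 0 at rest (up), 0.012 at its stop. It sits on springs and moves only straight down: it starts to sink at about 1 N and then takes about 250 N/m (2 N at 4 mm, 4 N at the stop), and springs back when released.
- eye (a point): centre of the round eye, a 44 mm disc with a dark 24 mm centre, at one end of the collar; on the top surface, 51 mm above the bench at rest. The collar is a curved silver-grey metal band 30 mm wide, tapering to a point at its other end, on a dark wooden backing (19 mm deep together), lying over the turntable.
- boss1 (a point): boss 1 of the row of five (next to the round eye, where the stroke begins): a smooth round raised dome of the same metal on the collar's centre line, 12 mm across, 2 mm proud, ringed by a dark 17 mm line; this point is its top, 53 mm above the bench at rest. It sinks with the collar. Bosses are 34 mm apart along the arc. Touched: fingertips on it, TCP within 9.5 mm of this point measured level.
- boss2 (a point): boss 2 of the row of five: a smooth round raised dome of the same metal on the collar's centre line, 12 mm across, 2 mm proud, ringed by a dark 17 mm line; this point is its top, 53 mm above the bench at rest. It sinks with the collar. Bosses are 34 mm apart along the arc. Touched: fingertips on it, TCP within 9.5 mm of this point measured level.
- boss3 (a point): boss 3 of the row of five: a smooth round raised dome of the same metal on the collar's centre line, 12 mm across, 2 mm proud, ringed by a dark 17 mm line; this point is its top, 53 mm above the bench at rest. It sinks with the collar. Bosses are 34 mm apart along the arc. Touched: fingertips on it, TCP within 9.5 mm of this point measured level.
- boss4 (a point): boss 4 of the row of five: a smooth round raised dome of the same metal on the collar's centre line, 12 mm across, 2 mm proud, ringed by a dark 17 mm line; this point is its top, 53 mm above the bench at rest. It sinks with the collar. Bosses are 34 mm apart along the arc. Touched: fingertips on it, TCP within 9.5 mm of this point measured level.
- boss5 (a point): boss 5 of the row of five (next to the pointed end, where the stroke ends): a smooth round raised dome of the same metal on the collar's centre line, 12 mm across, 2 mm proud, ringed by a dark 17 mm line; this point is its top, 53 mm above the bench at rest. It sinks with the collar. Bosses are 34 mm apart along the arc. Touched: fingertips on it, TCP within 9.5 mm of this point measured level.
- gap1 (a point): point on the band's top surface (2 mm below the boss tops) on the centre line of the arc, midway between boss 1 and boss 2. The stroke passes over it with the TCP within 7 mm, measured level, while the fingers still touch the collar or a boss: pressing the collar 3 to 7 mm down at the bosses keeps contact here.
- gap2 (a point): point on the band's top surface (2 mm below the boss tops) on the centre line of the arc, midway between boss 2 and boss 3. The stroke passes over it with the TCP within 7 mm, measured level, while the fingers still touch the collar or a boss: pressing the collar 3 to 7 mm down at the bosses keeps contact here.
- gap3 (a point): point on the band's top surface (2 mm below the boss tops) on the centre line of the arc, midway between boss 3 and boss 4. The stroke passes over it with the TCP within 7 mm, measured level, while the fingers still touch the collar or a boss: pressing the collar 3 to 7 mm down at the bosses keeps contact here.
- gap4 (a point): point on the band's top surface (2 mm below the boss tops) on the centre line of the arc, midway between boss 4 and boss 5. The stroke passes over it with the TCP within 7 mm, measured level, while the fingers still touch the collar or a boss: pressing the collar 3 to 7 mm down at the bosses keeps contact here.
- punch: steel doming punch standing upright on the turntable, 18 mm across, 60 mm tall; origin at the centre of its underside. Leave alone.
- jar: small amber glass jar with a steel lid standing on the turntable, 28 mm across, 45 mm tall; origin at the centre of its underside. Leave alone.
- tape: roll of cream tape lying flat on the bench beside the turntable, 90 mm across, 24 mm tall; origin at the centre of its underside. Leave alone.
- file: flat hand file with a wooden handle lying on the bench, 220 mm long, 15 mm high; origin under its middle. Leave alone.
- strip: plain straight strip of silver-grey metal lying on the bench, 140 x 28 x 4 mm, no bosses; origin at the centre of its underside. Leave alone.
- hammer: wooden-handled hammer lying on the bench, 220 mm long; origin at the underside. Leave alone.
- steel_block: square steel bench block, 70 x 70 x 25 mm, on the bench; origin at the centre of its underside. Leave alone.

How it is judged:
By the outcome, as a careful person would: the job done as asked, in the order asked, and still so for the second after the job is handed in, while the arm keeps its last pose, push and grip.
It also fails if it takes over 40 s, if anything falls off the work surface, if the arm or the gripper's body presses on something with over 40 N, if the wrist force passes 120 N, or if a joint passes its speed limit or range.

## Working session

There is one attempt and no reset: what is moved stays moved. The work goes in short steps, Python scripts to look and compute and a shell command to move; the robot and the scene stay as the last step left them, time stands still between calls to the robot, and variables do not carry over. Pictures are saved under pics/ and viewed, at most 10 in all, crops included, and the job is handed in when it is done.

```bash
mkdir -p pics; python3 - <<'E'
from plant import r
import cv2
s=r.get_state();print(s)
for n in("scene","side"):
    im=r.capture(n);cv2.imwrite(f"pics/{n}0.png",im[:,:,::-1]);p=r.camera_params(n);print(n,p)
E
```

```text
{'time_s': 0.0, 'joints': array([ 8.01069376e+01,  2.05900929e+01,  6.33082711e-01, -1.99380824e-02,
       -7.01358409e+01, -1.65049581e+01]), 'qd': array([-0.0257712 ,  0.06761233,  0.05778182, -0.09516607, -0.18255486,
       -0.02082305]), 'joint_torque': array([ 1.85792938e-03, -5.82717919e+01,  2.93053794e+01,  6.99704424e+00,
        6.73410657e-03, -1.72020459e-04]), 'tcp_pos': array([0.29994599, 0.60417632, 0.24443314]), 'eef_rot': array([ 1.79905650e+02, -8.41054762e-03, -2.64048035e+01]), 'contact_force': array([ 0.08258775, -0.26927759,  0.61829409]), 'moment': array([-0.03045649,  0.03137415,  0.02139897]), 'gripper_force': 0.0, 'gripper_width': 0.0876006237802718}
scene {'fx': 433.1461532184904, 'fy': 433.1461532184904, 'cx': 325.8499766985683, 'cy': 240.50527003404312, 'R': array([[-0.55788434,  0.82967827, -0.01997589],
       [ 0.50833626,  0.32258645, -0.79845616],
       [-0.65601777, -0.45560065, -0.60172147]]), 't': array([ 0.31583828, -0.2314919 ,  1.67912262])}
side {'fx': 436.39440338654623, 'fy': 436.39440338654623, 'cx': 322.22822896855627, 'cy': 237.27774038396254, 'R': array([[-0.71383561, -0.70007025, -0.01844907],
       [-0.38506352,  0.41436676, -0.82463705],
       [ 0.58494855, -0.58155123, -0.56536126]]), 't': array([0.40615664, 0.27438284, 0.6754932 ])}
```

View pics/scene0.png

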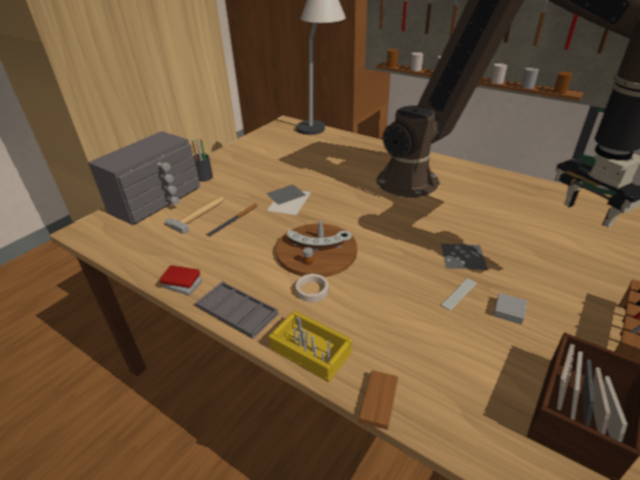

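View pics/side0.png

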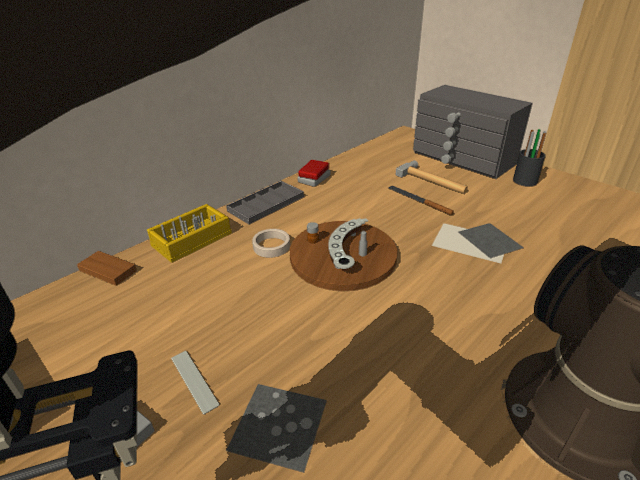

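The turntable is at about (317,250) in scene and (344,254) in side. The eye is at (346,236) and (343,263), with the jar and punch on either side of the band. Next I cast these to world and enlarge the side view.

```bash
cat > h.py <<'E'
from plant import r
import numpy as np, cv2
def ray(p,uv,z):
    d=p["R"].T@np.array([(uv[0]-p["cx"])/p["fx"],(uv[1]-p["cy"])/p["fy"],1]);c=-p["R"].T@p["t"]
    return c+d*(z-c[2])/d[2]
def proj(p,X):
    q=p["R"]@np.asarray(X)+p["t"];return np.array([p["fx"]*q[0]/q[2]+p["cx"],p["fy"]*q[1]/q[2]+p["cy"]])
E
python3 - <<'E'
from h import *
np.set_printoptions(precision=4,suppress=True)
ps,pd=r.camera_params("scene"),r.camera_params("side")
for n,a,b,z in[("eye",(346,236),(343,263),.051),("table",(317,249),(344,252),.02),("punchtop",(321,224),(364,234),.08),("jartop",(308,252),(312,226),.065),("tip",(289,235),(365,222),.051)]:
    print(n,ray(ps,a,z),ray(pd,b,z))
p=r.camera_params("wrist");s=r.get_state();print("wristcam",-p["R"].T@p["t"]-s["tcp_pos"],p["R"],p["fx"])
a=cv2.imread("pics/side0.png")[210:290,280:410];b=cv2.imread("pics/scene0.png")[215:280,265:370]
k=dict(interpolation=cv2.INTER_CUBIC)
cv2.imwrite("pics/z.png",np.vstack([cv2.resize(a,(520,320),**k),cv2.resize(b,(520,280),**k)]))
E
```

```text
eye [0.4925 0.0254 0.051 ] [0.4856 0.0212 0.051 ]
table [ 0.5603 -0.0358  0.02  ] [ 0.5382 -0.0406  0.02  ]
punchtop [ 0.5145 -0.0506  0.08  ] [ 0.4966 -0.0588  0.08  ]
jartop [ 0.6317 -0.0156  0.065 ] [ 0.62   -0.0198  0.065 ]
tip [ 0.5813 -0.1243  0.051 ] [ 0.5548 -0.1337  0.051 ]
wristcam [ 0.0698 -0.0357  0.1393] [[-0.4447 -0.8957  0.0013]
 [-0.8566  0.4257  0.2915]
 [-0.2616  0.1285 -0.9566]] 382.23242902187803
```

View pics/z.png

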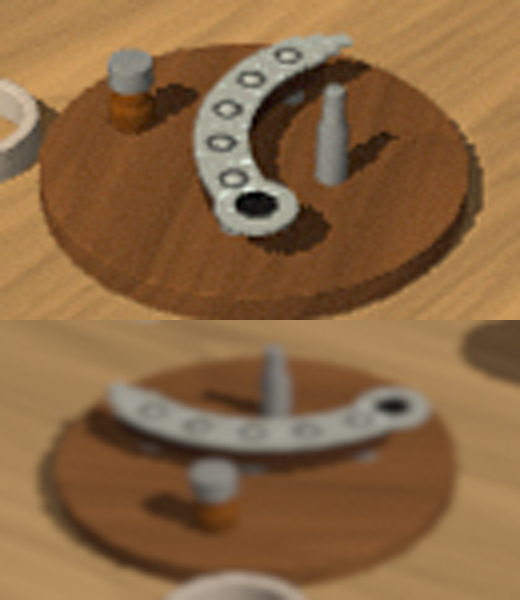

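The crops show the eye, five ringed bosses and the tapered tip, with the punch inside the arc and the jar outside. Both are about 60 mm clear of the boss line. I'm moving above the collar with the gripper shut and the pad width turned along the row.

```bash
python3 -m pendant '[[[0.036,0.034,0,0,0,0,-1],[0.072,0.067,0,0,0,0,-1],[0.108,0.101,0,0,0,0,-1],[0.144,0.135,0,0,0,0,-1],[0.18,0.168,0,0,0,0,-1]]]' 10
python3 -m pendant '[[[0.036,0.034,0,0,0,0,-1],[0.072,0.067,0,0,0,0,-1],[0.108,0.101,0,0,0,0,-1],[0.144,0.135,0,0,0,0,-1],[0.18,0.168,0,0,0,0,-1]]]'
python3 -m pendant '[[[0.036,0.034,0,0,0,7.5,-1],[0.072,0.067,0,0,0,15,-1],[0.108,0.101,0,0,0,22.5,-1],[0.142,0.135,0,0,0,30,-1],[0.142,0.135,0,0,0,37,-1]]]'
python3 -m pendant '[[[0,0,0,0,0,0,-1],[0,0,0,0,0,0,-1]]]'
python3 - <<'E'
from h import *
s=r.get_state();p=r.camera_params("wrist");im=r.capture("wrist");cv2.imwrite("pics/w1.png",im[:,:,::-1])
np.savez("w1.npz",R=p["R"],t=p["t"],k=[p[k] for k in("fx","fy","cx","cy")]);print(s)
E
```

```text
time_s: 0.6
tcp_pos: [0.3868, 0.3719, 0.2451]
eef_rot: [180.0, 0.0, -26.4]
contact_force: [1.4, 0.2, 0.8]
gripper_width: 0.0534
gripper_force: 0.0
time_s: 1.1
tcp_pos: [0.4732, 0.1415, 0.2454]
eef_rot: [-180.0, 0.0, -26.4]
contact_force: [1.0, 1.9, -0.2]
gripper_width: 0.0129
gripper_force: 0.0
time_s: 1.6
tcp_pos: [0.5409, -0.0453, 0.2445]
eef_rot: [179.9, -0.0, -64.0]
contact_force: [-1.3, 1.4, -0.5]
gripper_width: 0.0004
gripper_force: 0.0
time_s: 1.8
tcp_pos: [0.5401, -0.0404, 0.2451]
eef_rot: [180.0, 0.0, -63.2]
contact_force: [0.2, 0.2, 0.0]
gripper_width: 0.0005
gripper_force: 0.0
{'time_s': 1.8, 'joints': array([ 1.64551501e+01,  8.02005734e+00, -1.61983558e+01, -1.32049140e-02,
       -6.58145991e+01,  1.03439426e+01]), 'qd': array([ 1.27227507e+00, -4.15933462e-01, -2.21525752e-02,  4.71351433e-04,
        3.83110271e-02,  2.58654350e-01]), 'joint_torque': array([-9.24213454e-01, -3.95668387e+01,  2.84865510e+01,  6.79436445e+00,
        3.88283352e-02, -2.68272785e-01]), 'tcp_pos': array([ 0.54007087, -0.040396  ,  0.24505847]), 'eef_rot': array([ 1.79969686e+02,  1.77746913e-02, -6.32063254e+01]), 'contact_force': array([0.22560615, 0.21423689, 0.01194947]), 'moment': array([-0.00415308,  0.0104032 ,  0.00022023]), 'gripper_force': 0.0, 'gripper_width': 0.0005111018746432461}
```

View pics/w1.png

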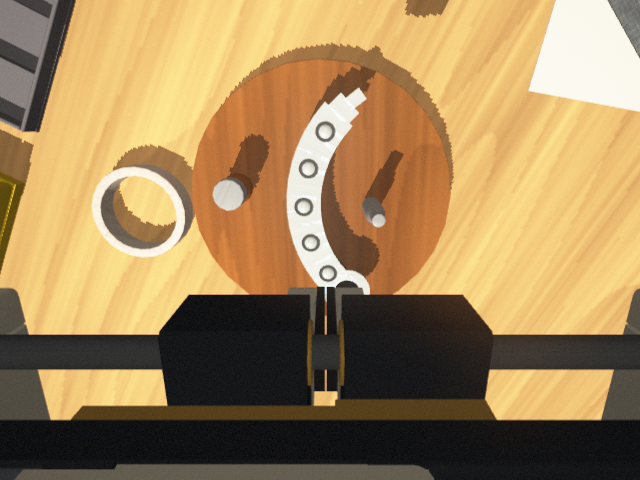

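The wrist view shows all five bosses: boss 5 at (325,132), then (309,168), (304,207), (311,243), and boss 1 at (328,273) just ahead of the shut fingertips. I'm refining the centres by their dark rings and cross-checking them in the side view.

```bash
cat > fit.py <<'E'
from h import *
from scipy.optimize import least_squares
np.set_printoptions(precision=4,suppress=True)
w=np.load("w1.npz");pw=dict(R=w["R"],t=w["t"],**dict(zip(("fx","fy","cx","cy"),w["k"])))
def refine(g,c,h):
    x,y=c;q=cv2.resize(g[y-h:y+h+1,x-h:x+h+1],None,fx=8,fy=8,interpolation=cv2.INTER_CUBIC).astype(float)
    d=np.clip(np.percentile(q,70)-q,0,None);yy,xx=np.mgrid[:q.shape[0],:q.shape[1]]
    d[d<.35*d.max()]=0
    return np.array([x-h+((d*xx).sum()/d.sum()+.5)/8-.5,y-h+((d*yy).sum()/d.sum()+.5)/8-.5])
def run(name,p,im,c,h):
    g=cv2.cvtColor(im,cv2.COLOR_BGR2GRAY);P=np.array([refine(g,a,h) for a in c])
    X=np.array([ray(p,a,.0512) for a in P])[:,:2]
    th=(np.arange(5)-2)*-34/110
    L=np.c_[-.095+.11*np.cos(th),.11*np.sin(th)]
    M=lambda v:v[:2]+L@np.array([[np.cos(v[2]),np.sin(v[2])],[-np.sin(v[2]),np.cos(v[2])]])
    s=least_squares(lambda v:(M(v)-X).ravel(),[.55,-.04,.47])
    print(name,P.round(1).tolist());print(X,"fit",s.x,"\n",M(s.x),"res mm",(1e3*(M(s.x)-X)).round(1).tolist());return M(s.x)
run("wrist",pw,cv2.imread("pics/w1.png"),[(328,273),(311,243),(304,207),(309,168),(325,132)],10)
o=lambda x,y:(round(280+x/4),round(210+y/4))
run("side",r.camera_params("side"),cv2.imread("pics/side0.png"),[o(233,178),o(222,142),o(228,109),o(251,79),o(288,55)],4)
run("scene",r.camera_params("scene"),cv2.imread("pics/scene0.png"),[(round(265+x/4.95),round(215+(y-320)/4.3)) for x,y in[(358,420),(308,431),(253,432),(200,427),(152,411)]],4)
E
python3 fit.py
```

```text
wrist [[327.8, 272.7], [310.5, 242.1], [303.4, 206.2], [308.1, 167.9], [324.9, 130.9]]
[[ 0.5127  0.0057]
 [ 0.5404 -0.014 ]
 [ 0.5606 -0.041 ]
 [ 0.5717 -0.0731]
 [ 0.5725 -0.1069]] fit [ 0.5474 -0.0481  0.4881] 
 [[ 0.5127  0.0057]
 [ 0.5403 -0.014 ]
 [ 0.5606 -0.0411]
 [ 0.5717 -0.0731]
 [ 0.5725 -0.1069]] res mm [[0.0, 0.0], [-0.0, 0.0], [-0.0, -0.0], [0.0, 0.0], [0.0, -0.0]]
side [[338.7, 254.8], [335.0, 245.2], [336.7, 236.7], [344.1, 230.8], [353.4, 225.4]]
[[ 0.5115  0.0064]
 [ 0.5416 -0.0142]
 [ 0.5619 -0.0414]
 [ 0.5658 -0.0711]
 [ 0.5652 -0.1032]] fit [ 0.5449 -0.0467  0.4395] 
 [[ 0.5129  0.0087]
 [ 0.5395 -0.0123]
 [ 0.5585 -0.0403]
 [ 0.568  -0.0728]
 [ 0.5672 -0.1067]] res mm [[1.5, 2.3], [-2.1, 1.9], [-3.4, 1.1], [2.1, -1.8], [2.0, -3.5]]
scene [[338.2, 238.0], [327.7, 244.8], [315.8, 242.3], [303.8, 243.5], [295.5, 236.7]]
[[ 0.514   0.011 ]
 [ 0.5589  0.003 ]
 [ 0.5679 -0.0337]
 [ 0.5917 -0.0607]
 [ 0.5779 -0.1022]] fit [ 0.5579 -0.0388  0.5057] 
 [[ 0.5223  0.0143]
 [ 0.5502 -0.0048]
 [ 0.571  -0.0316]
 [ 0.5827 -0.0634]
 [ 0.5841 -0.0972]] res mm [[8.3, 3.4], [-8.7, -7.8], [3.1, 2.1], [-9.0, -2.7], [6.2, 5.0]]
```

The wrist fit matches the known arc to 0.1 mm, so I'll use it. Now I work out the path in tool axes.

```bash
python3 - <<'E'
import numpy as np
from scipy.spatial.transform import Rotation as Ro
c=np.array([.5474,-.0481]);a=.4881
R=Ro.from_euler("xyz",[180,0,-63.4],degrees=True).as_matrix()
o=c+[-.095*np.cos(a),-.095*np.sin(a)]
pt=lambda i:np.r_[o+.11*np.array([np.cos(a-(i-2)*34/110),np.sin(a-(i-2)*34/110)]),0]
print("to boss1",R.T@(np.r_[pt(0)[:2],.082]-[.5402,-.0401,.245]))
for k in range(0,41):
    d=R.T@(pt(k/10)-pt(k//5*5/10 if k%5 else (max(k-5,0))/10));print(k/10,pt(k/10)[:2].round(4),(d[:2]*1e3).round(1))
E
```

```text
to boss1 [-0.05322805  0.00401978  0.163     ]
0.0 [0.5128 0.0057] [0. 0.]
0.1 [0.5158 0.0041] [ 2.8 -2. ]
0.2 [0.5188 0.0025] [ 5.6 -3.9]
0.3 [0.5217 0.0007] [ 8.4 -5.7]
0.4 [ 0.5245 -0.0011] [11.4 -7.5]
0.5 [ 0.5273 -0.0031] [14.3 -9.1]
0.6 [ 0.5301 -0.0051] [ 3.  -1.5]
0.7 [ 0.5327 -0.0072] [ 6.1 -3. ]
0.8 [ 0.5353 -0.0094] [ 9.2 -4.4]
0.9 [ 0.5379 -0.0116] [12.4 -5.6]
1.0 [ 0.5404 -0.014 ] [15.6 -6.8]
1.1 [ 0.5427 -0.0164] [ 3.2 -1.1]
1.2 [ 0.5451 -0.0189] [ 6.5 -2. ]
1.3 [ 0.5473 -0.0214] [ 9.8 -2.9]
1.4 [ 0.5495 -0.024 ] [13.1 -3.6]
1.5 [ 0.5516 -0.0267] [16.4 -4.3]
1.6 [ 0.5535 -0.0295] [ 3.4 -0.6]
1.7 [ 0.5555 -0.0323] [ 6.7 -1. ]
1.8 [ 0.5573 -0.0352] [10.1 -1.3]
1.9 [ 0.559  -0.0381] [13.5 -1.6]
2.0 [ 0.5606 -0.0411] [16.9 -1.7]
2.1 [ 0.5622 -0.0441] [ 3.4 -0. ]
2.2 [ 0.5636 -0.0472] [6.8 0. ]
2.3 [ 0.565  -0.0503] [10.2  0.2]
2.4 [ 0.5663 -0.0534] [13.6  0.5]
2.5 [ 0.5674 -0.0566] [17.   0.9]
2.6 [ 0.5685 -0.0599] [3.4 0.5]
2.7 [ 0.5695 -0.0631] [6.7 1.1]
2.8 [ 0.5703 -0.0664] [10.   1.8]
2.9 [ 0.5711 -0.0697] [13.3  2.6]
3.0 [ 0.5717 -0.0731] [16.6  3.5]
3.1 [ 0.5723 -0.0764] [3.2 1. ]
3.2 [ 0.5727 -0.0798] [6.5 2.1]
3.3 [ 0.5731 -0.0832] [9.6 3.3]
3.4 [ 0.5733 -0.0866] [12.8  4.6]
3.5 [ 0.5735 -0.09  ] [15.9  6. ]
3.6 [ 0.5735 -0.0934] [3.1 1.5]
3.7 [ 0.5734 -0.0968] [6.1 3.1]
3.8 [ 0.5732 -0.1002] [9.  4.8]
3.9 [ 0.573  -0.1035] [11.9  6.5]
4.0 [ 0.5726 -0.1069] [14.8  8.4]
```

```bash
python3 -m pendant '[[[-0.025,0.002,0.035,0,0,0,-1],[-0.053,0.004,0.07,0,0,0,-1],[-0.053,0.004,0.105,0,0,0,-1],[-0.053,0.004,0.135,0,0,0,-1],[-0.053,0.004,0.155,0,0,0,-1]]]'
python3 -m pendant '[[[0,0,0.005,0,0,0,-1],[0,0,0.008,0,0,0,-1],[0,0,0.008,0,0,0,-1],[0,0,0.008,0,0,0,-1]]]'
python3 - <<'E'
from h import *
s=r.get_state();print(s["tcp_pos"],s["contact_force"])
im=r.capture("side");cv2.imwrite("pics/s2.png",cv2.resize(im[150:300,250:450,::-1],(800,600),interpolation=cv2.INTER_CUBIC))
E
```

```text
time_s: 2.35
tcp_pos: [0.5118, 0.0065, 0.0887]
eef_rot: [179.9, 0.0, -63.1]
contact_force: [-0.3, -0.1, 0.1]
gripper_width: 0.0007
gripper_force: 0.0
time_s: 2.75
tcp_pos: [0.5138, 0.0055, 0.0835]
eef_rot: [-179.9, -0.0, -63.3]
contact_force: [-0.5, -0.6, -0.3]
gripper_width: 0.0005
gripper_force: 0.0
[0.51379053 0.00552309 0.08350291] [-0.46052613 -0.55478269 -0.30336979]
```

View pics/s2.png

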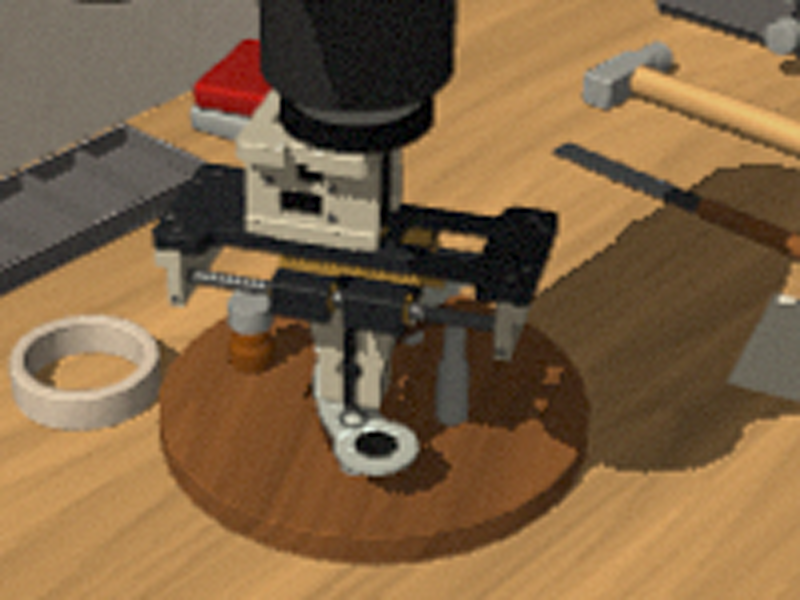

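The side view shows the shut fingertips just above boss 1, beside the eye, and the gripper body clear of the punch and jar. Touching down slowly.

```bash
python3 -m pendant '[[[0,0,0.004,0,0,0,-1],[0,0,0.008,0,0,0,-1],[0,0,0.011,0,0,0,-1],[0,0,0.013,0,0,0,-1],[0,0,0.013,0,0,0,-1]]]'
python3 -m pendant '[[[0,0,0,0,0,0,-1],[0,0,0,0,0,0,-1],[0,0,0,0,0,0,-1]]]'
python3 -m pendant '[[[0,0,0.001,0,0,0,-1],[0,0,0.002,0,0,0,-1],[0,0,0.002,0,0,0,-1],[0,0,0.002,0,0,0,-1],[0,0,0.002,0,0,0,-1]]]'
```

```text
time_s: 3.3
tcp_pos: [0.513, 0.005, 0.0691]
eef_rot: [180.0, -0.0, -63.4]
contact_force: [0.1, -0.2, 1.5]
gripper_width: 0.0005
gripper_force: 0.8
time_s: 3.6
tcp_pos: [0.5131, 0.0051, 0.0695]
eef_rot: [-180.0, -0.0, -63.4]
contact_force: [-0.7, -0.3, 1.0]
gripper_width: 0.0003
gripper_force: 0.7
time_s: 4.1
tcp_pos: [0.5131, 0.0051, 0.0674]
eef_rot: [-180.0, 0.0, -63.4]
contact_force: [-0.4, -0.5, 2.7]
gripper_width: 0.0003
gripper_force: 1.0
```

The collar has sunk about 4.6 mm at roughly 2.3 N, as intended. Starting the stroke.

```bash
python3 -m pendant '[[[0.0028,-0.002,0,0,0,0,-1],[0.0056,-0.0039,0,0,0,0,-1],[0.0084,-0.0057,0,0,0,0,-1],[0.0114,-0.0075,0,0,0,0,-1],[0.0143,-0.0091,0,0,0,0,-1]]]'
python3 -m pendant '[[[0.003,-0.0015,0,0,0,0,-1],[0.0061,-0.003,0,0,0,0,-1],[0.0092,-0.0044,0,0,0,0,-1],[0.0124,-0.0056,0,0,0,0,-1],[0.0156,-0.0068,0,0,0,0,-1]]]'
```

```text
time_s: 4.6
tcp_pos: [0.528, -0.0038, 0.0673]
eef_rot: [-180.0, -0.0, -63.4]
contact_force: [-0.4, 0.6, 2.0]
gripper_width: 0.0004
gripper_force: 0.8
time_s: 5.1
tcp_pos: [0.541, -0.0147, 0.0675]
eef_rot: [-180.0, -0.0, -63.4]
contact_force: [-1.4, 0.5, 1.8]
gripper_width: 0.0006
gripper_force: 1.0
```

Contact is steady, so I carry on through bosses 3 to 5.

```bash
python3 -m pendant '[[[0.0032,-0.0011,0,0,0,0,-1],[0.0065,-0.002,0,0,0,0,-1],[0.0098,-0.0029,0,0,0,0,-1],[0.0131,-0.0036,0,0,0,0,-1],[0.0164,-0.0043,0,0,0,0,-1]]]'
python3 -m pendant '[[[0.0034,-0.0006,0,0,0,0,-1],[0.0067,-0.001,0,0,0,0,-1],[0.0101,-0.0013,0,0,0,0,-1],[0.0135,-0.0016,0,0,0,0,-1],[0.0169,-0.0017,0,0,0,0,-1]]]'
python3 -m pendant '[[[0.0034,0,0,0,0,0,-1],[0.0068,0,0,0,0,0,-1],[0.0102,0.0002,0,0,0,0,-1],[0.0136,0.0005,0,0,0,0,-1],[0.017,0.0009,0,0,0,0,-1]]]'
python3 -m pendant '[[[0.0034,0.0005,0,0,0,0,-1],[0.0067,0.0011,0,0,0,0,-1],[0.01,0.0018,0,0,0,0,-1],[0.0133,0.0026,0,0,0,0,-1],[0.0166,0.0035,0,0,0,0,-1]]]'
python3 -m pendant '[[[0.0032,0.001,0,0,0,0,-1],[0.0065,0.0021,0,0,0,0,-1],[0.0096,0.0033,0,0,0,0,-1],[0.0128,0.0046,0,0,0,0,-1],[0.0159,0.006,0,0,0,0,-1]]]'
python3 -m pendant '[[[0.0031,0.0015,0,0,0,0,-1],[0.0061,0.0031,0,0,0,0,-1],[0.009,0.0048,0,0,0,0,-1],[0.0119,0.0065,0,0,0,0,-1],[0.0148,0.0084,0,0,0,0,-1]]]'
python3 -m pendant '[[[0,0,0,0,0,0,-1],[0,0,0,0,0,0,-1],[0,0,0,0,0,0,-1]]]'
python3 - <<'E'
from h import *
im=r.capture("side");cv2.imwrite("pics/s3.png",cv2.resize(im[150:300,250:450,::-1],(800,600),interpolation=cv2.INTER_CUBIC))
E
```

```text
time_s: 5.6
tcp_pos: [0.5521, -0.0275, 0.0674]
eef_rot: [-180.0, -0.0, -63.4]
contact_force: [-1.4, 0.4, 1.2]
gripper_width: 0.0006
gripper_force: 0.8
time_s: 6.1
tcp_pos: [0.5612, -0.0419, 0.0674]
eef_rot: [-180.0, -0.0, -63.4]
contact_force: [-0.9, 1.4, 2.1]
gripper_width: 0.0005
gripper_force: 1.0
time_s: 6.6
tcp_pos: [0.5679, -0.0575, 0.0674]
eef_rot: [-180.0, -0.0, -63.4]
contact_force: [0.0, 1.8, 2.5]
gripper_width: 0.0005
gripper_force: 0.8
time_s: 7.1
tcp_pos: [0.5722, -0.0739, 0.0674]
eef_rot: [-180.0, -0.0, -63.4]
contact_force: [-0.3, 1.6, 1.8]
gripper_width: 0.0005
gripper_force: 1.0
time_s: 7.6
tcp_pos: [0.5738, -0.0908, 0.0673]
eef_rot: [180.0, -0.0, -63.4]
contact_force: [-0.5, 0.7, 0.6]
gripper_width: 0.0004
gripper_force: 0.9
time_s: 8.1
tcp_pos: [0.5729, -0.1078, 0.0674]
eef_rot: [180.0, -0.0, -63.4]
contact_force: [1.1, 2.1, 1.0]
gripper_width: 0.0005
gripper_force: 1.0
time_s: 8.4
tcp_pos: [0.5728, -0.1079, 0.0674]
eef_rot: [180.0, -0.0, -63.4]
contact_force: [0.2, -0.7, 2.2]
gripper_width: 0.0007
gripper_force: 1.0
```

View pics/s3.png

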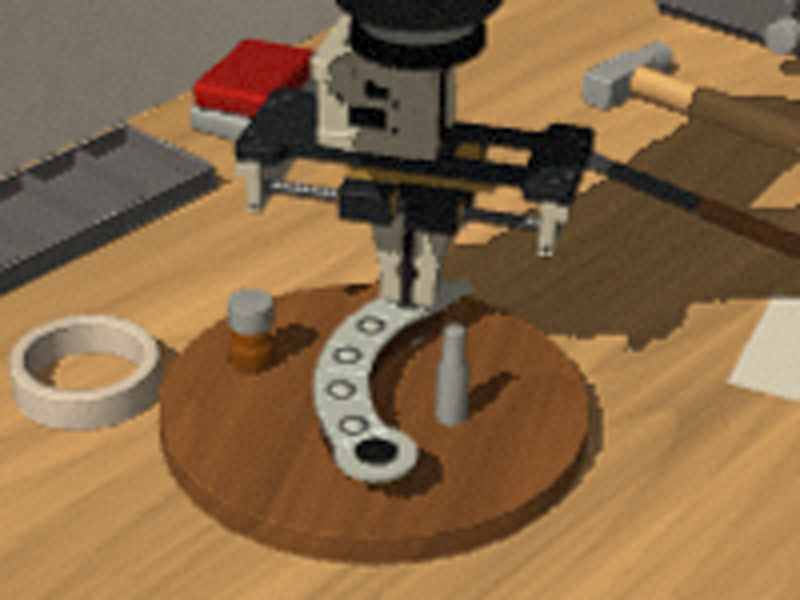

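The fingertips rest on boss 5 next to the pointed end, with bosses 1 to 4 visible behind them and the punch, jar and tape where they were. Handing in.

```bash
python3 -c "
from plant import r
print(r.close_job())"
```

```text
the job is handed in; nothing more can be done
None
```

The stroke from boss 1 to boss 5 is done and handed in at about 8.5 s: the collar stayed about 4.6 mm down at the bosses (stop is 12 mm), every force reading showed contact, the fingertips were left lightly pressed on boss 5, and no other object was seen to move.

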